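# Thread two spacers onto the arbor, thick one first

## Robot

A 6-joint arm with a two-finger parallel gripper is mounted at the origin on a cart in front of the work surface, level with it; the furniture and walls round the work are solid. World frame = base frame: x ahead of the robot, y to its left, z up, the work surface at z = 0. Lengths are in mm, angles in rad, forces in N, time in s.
With the tool pointing down it reaches from about 400 to 925 mm from the base axis. Payload 12.5 kg.
Tool frame: the origin (TCP) lies at the very end of the fingers, on their centre line; the grasp point (between the pads) lies 19 mm behind it; x points along the fingers, y is the direction in which the jaws open and shut, and the axes are right-handed (so a half turn about x gives the same grasp; the last joint's range is limited). The gripper opens to 95 mm and grips with 3 to 60 N. Pads are 20 mm wide; open, the fingers measure 119 mm over their backs; the gripper's body (75 mm by 180 mm) begins 59 mm behind the grasp point.
Start: joints at [1.21, 0.491, 1.559, -0, 1.092, -0.106], TCP at [157.514, 604.844, 214.661] pointing down, gripper open.
Joint ranges: [-3.1, 3.1], [-0.84, 2.19], [0.05, 2.79], [-1.13, 4.28], [0.06, 2.93], [-2.69, 2.69]. Speed limits (rad/s): [2.22, 2.22, 2.79, 3.14, 3.14, 3.14].

## Interface

Orientations are given as [roll, pitch, yaw] about the fixed x, y, z axes, in that order (R = Rz(yaw) Ry(pitch) Rx(roll)).
In Python, from cell import env, optics, job gives the robot as it stands.
- The arm moves only by the shell command python3 -m handwheel 'ROWS' [OPENING]. ROWS is JSON, a list of rows, each an object with "travel": the shift along the world's x, y, z in mm, a list of three; "roll": the turn about the world's z in degrees. In form: [{"travel": [dx, dy, dz], "roll": roll}, ...]. A call has 1 to 8 rows; each row is the pose to reach, as a shift and turn from the pose commanded when the call began; what a row does not reach only later rows make up. A row lasts 1/10 s, in which the tool goes at most 50 mm and 8.59 degrees, less where a joint would pass 70% of its speed; a pose out of reach is approached as far as the arm can. A call with a gripper value outside its range is refused whole. OPENING is the closure, from -1 (fully open) to 1 (shut), set as the call begins (- or left out, the last holds). The fingers move at their own pace and stop on an object; the grip force is fixed at half the most. Time passes only in rows, so rows that repeat a pose let the fingers close. It gives the time, the measured TCP pose, the force and the opening at its end, in the units of the state.
- env.state(): the state, without advancing time (a new reading comes with each control period).
- optics.read_camera(name): name is "scene" or "top"; returns the picture (420x560x3 uint8, red, green, blue); there is no depth.
- optics.camera_params(name): a dict with "fx", "fy", "cx", "cy" (pixels), "k1" (the pictures are not rectified: a ray, as slopes to the right and down, at radius r is drawn at 1 + k1 r^2 times it, then the intrinsics apply), "world_from_camera" (4x4, takes a point from camera to world coordinates). Camera axes: x right, y up, looking along -z (the intrinsics and any distortion apply to the point x, -y, -z); pixel columns grow to the right and rows downward; lengths in mm; the calibration is good to about 2 mm. A picture is of the moment at which its call begins. camera_params takes no time and is no camera call.
- job.job_done(): hands the job in, once; it reports no verdict.
The state is a dict: "t": time; "joints": joint angles; "qvel": joint speeds; "tau": joint torques, N m; "eef_pos": TCP position; "tcp_rot": TCP orientation; "ft_force": force on the tool from outside, world axes, zero at the start; "moment": the same for the moment, N m; "opening": opening from 0.0 (shut) to 1.0 (fully open).
Only numpy, scipy, OpenCV 4.12 (cv2) and the standard library are available. Lean on these libraries where they do the work, as an engineer would, in place of code of your own. Each camera call takes 0.05 s, during which the arm holds its last target.

## Task

Build up the spacer stack on the upright arbor: thread the thick blue spacer over the post first and seat it flat on the base, then thread the thin yellow spacer over the post so that it lies flat on top of the blue one. Lower each spacer down the post rather than dropping it from the top, and leave the roll of black tape and the red-capped vial where they are.

Things in the scene. Friction and masses are not known exactly. Their poses are not given: they have to be found in the camera images.
- arbor: Fixed upright arbor screwed to the bench: a round aluminium base 90 mm in diameter and 14 mm thick, with one vertical steel post 16 mm in diameter at its centre. The post's tip is 68 mm above the bench (54 mm above the base); its top 10 mm taper to 8 mm. Origin on the post's axis at the bench surface (underside of the base), z up along the post.
- thick_spacer: The thick spacer: a loose rigid blue plastic ring, outer diameter 54 mm, bore 36 mm (10 mm of play all round the post), 30 mm high, 60 g nominal, lying flat with its bore upright. Origin on the ring's axis at its underside, z along the bore.
- thin_spacer: The thin spacer: a loose rigid yellow plastic ring, outer diameter 54 mm, bore 36 mm, 16 mm high, 40 g nominal, lying flat with its bore upright. Origin on the ring's axis at its underside, z along the bore.
- black_tape: Bystander, to be left alone: a small loose roll of black tape, 51 mm across and 19 mm high, lying flat among the spacers. Origin at the centre of its underside.
- red_vial: Bystander, to be left alone: a loose white vial with a red screw cap, 32 mm in diameter and 75 mm high, standing on the bench. Origin at the centre of its underside.
Not all that is in view belongs to the job. Several things have the shape of the thick_spacer; the one meant has the colours described above.

How it is judged (in metres and radians):
On the way, in this order (a step that is already met when the one before it is completed fails the run):
1. the thick blue spacer is round the post, flat on the base, while the thin one is not on the post (horizontal distance between thick_spacer and arbor below 0.014 m and z of thick_spacer in the frame of arbor below 0.018 m and angle between thick_spacer's own z axis and vertical below 0.17 rad and horizontal distance between thin_spacer and arbor above 0.05 m), for 0.2 s.
2. the thin yellow spacer is round the post, flat on top of the blue one (horizontal distance between thin_spacer and arbor below 0.014 m and z of thin_spacer in the frame of arbor between 0.04 and 0.048 m and angle between thin_spacer's own z axis and vertical below 0.17 rad), for 0.2 s.
At the end, for the whole second after the job is handed in: Both spacers are round the post (axis within 14 mm of the post's axis, which the bore's 10 mm of play ensures), flat within 10 degrees and at rest: the thick blue one on the base (underside less than 18 mm above the bench), the thin yellow one on top of it (underside 40 to 48 mm above the bench) (all of step 2 and horizontal distance between thick_spacer and arbor below 0.014 m and z of thick_spacer in the frame of arbor below 0.018 m and angle between thick_spacer's own z axis and vertical below 0.17 rad and linear speed of each of thick_spacer, thin_spacer below 0.02 m/s); the robot touches nothing.
It fails at once if a spacer is dropped down the post (moves faster than 0.7 m/s while within 20 mm of the post's axis) ((horizontal distance between thick_spacer and arbor below 0.02 m and linear speed of thick_spacer above 0.7 m/s) or (horizontal distance between thin_spacer and arbor below 0.02 m and linear speed of thin_spacer above 0.7 m/s)).
It fails at once if the black tape or the red-capped vial is moved by more than 30 mm (distance of any of black_tape, red_vial from where it was at the start of the episode above 0.03 m).
It also fails if it takes over 64 s, if anything falls off the work surface, if the arm or the gripper's body presses on something with over 40 N, if the wrist force passes 120 N, or if a joint passes its speed limit or range.

## Working session

There is one attempt and no reset: what is moved stays moved. The work goes in short steps, Python scripts to look and compute and a shell command to move; the robot and the scene stay as the last step left them, time stands still between calls to the robot, and variables do not carry over. Pictures are saved under pics/ and viewed, and the job is handed in when it is done.

```bash
mkdir -p pics; ls; python3 - <<'E'
from cell import env, optics, job
import cv2,json
for n in("scene","top"):
    im=optics.read_camera(n); cv2.imwrite(f"pics/{n}0.png",im[:,:,::-1])
    p=optics.camera_params(n); print(n,p)
print(env.state())
E
```

```text
pics
scene {'fx': 448.5974064711236, 'fy': 448.5974064711236, 'cx': 273.15781357662394, 'cy': 209.76518104583187, 'k1': -0.09129081447442246, 'world_from_camera': array([[-8.69380309e-01,  3.52306189e-01, -3.46494194e-01,
         1.80256919e+02],
       [-4.94141849e-01, -6.21689781e-01,  6.07721687e-01,
         6.96753645e+02],
       [-1.30778843e-03,  6.99558550e-01,  7.14574086e-01,
         8.69339150e+02],
       [ 0.00000000e+00,  0.00000000e+00,  0.00000000e+00,
         1.00000000e+00]])}
top {'fx': 398.4160858196205, 'fy': 398.4160858196205, 'cx': 277.3669488940353, 'cy': 206.20514900087892, 'k1': -0.0445012248541721, 'world_from_camera': array([[ 8.12568866e-03,  9.92348031e-01, -1.23204538e-01,
         4.51247345e+02],
       [-9.99945480e-01,  7.25554869e-03, -7.50959505e-03,
         5.71253480e+00],
       [-6.55821533e-03,  1.23258842e-01,  9.92352885e-01,
         9.37306264e+02],
       [ 0.00000000e+00,  0.00000000e+00,  0.00000000e+00,
         1.00000000e+00]])}
{'t': 0.1, 'joints': array([ 1.21038658e+00,  4.91519492e-01,  1.55939576e+00,  1.97659500e-05,
        1.09171210e+00, -1.05587479e-01]), 'qvel': array([-0.00223147, -0.00280783,  0.0003654 , -0.00050383,  0.00195314,
        0.00022636]), 'tau': array([ 2.57519918e-03, -6.13632345e+01, -2.58608794e+01,  6.93835085e-02,
        4.69712913e-02, -9.70201609e-05]), 'eef_pos': array([157.43337369, 604.61869572, 214.10513282]), 'tcp_rot': array([-1.69332554,  1.56976148, -1.94815693]), 'ft_force': array([-0.35899664, -0.50724412,  0.31602729]), 'moment': array([ 0.02650877, -0.02368167, -0.00931727]), 'opening': 1.003696256279098}
```

View pics/scene0.png

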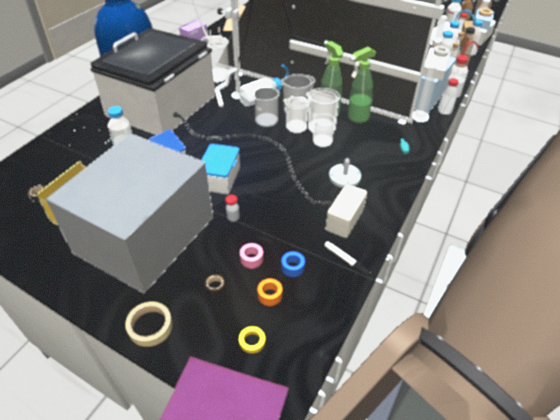

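View pics/top0.png

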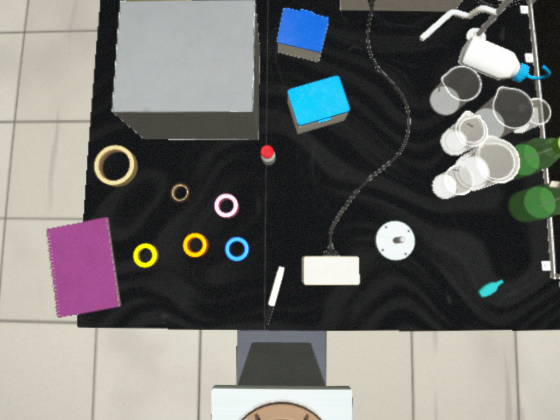

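```bash
cat > h.py <<'E'
from cell import env, optics, job
import cv2,numpy as np
def ray(n,uv):
    p=optics.camera_params(n);K=np.array([[p['fx'],0,p['cx']],[0,p['fy'],p['cy']],[0,0,1]])
    x,y=cv2.undistortPoints(np.array([[uv]],float),K,np.array([p['k1'],0,0,0.]))[0,0]
    T=p['world_from_camera'];return T[:3,3],T[:3,:3]@np.array([x,-y,-1])
def onz(n,uv,z):
    o,d=ray(n,uv);return (o+d*(z-o[2])/d[2])[:2].round(1)
def tri(a,b):
    o1,d1=ray("scene",a);o2,d2=ray("top",b)
    s=np.linalg.lstsq(np.c_[d1,-d2],o2-o1,rcond=None)[0]
    P,Q=o1+d1*s[0],o2+d2*s[1];return ((P+Q)/2).round(1),round(float(np.linalg.norm(P-Q)),1)
def blob(im,lo,hi,near,r=40,smin=90,vmin=70):
    h=cv2.cvtColor(im,cv2.COLOR_RGB2HSV)
    m=cv2.inRange(h,(lo,smin,vmin),(hi,255,255))
    k=np.zeros_like(m);cv2.circle(k,near,r,255,-1);m&=k
    c=max(cv2.findContours(m,cv2.RETR_EXTERNAL,cv2.CHAIN_APPROX_NONE)[0],key=cv2.contourArea)
    M=cv2.moments(c);return (M['m10']/M['m00'],M['m01']/M['m00']),cv2.fitEllipse(c)
E
python3 - <<'E'
from h import *
S=cv2.imread("pics/scene0.png");T=cv2.imread("pics/top0.png")
a=cv2.resize(S[220:360,190:370],None,fx=4.4,fy=4.2,interpolation=cv2.INTER_CUBIC)[:590];cv2.imwrite("pics/c1.png",a)
a=cv2.resize(T[170:290,120:260],None,fx=5,fy=5,interpolation=cv2.INTER_CUBIC);cv2.imwrite("pics/c2.png",a)
a=np.hstack([cv2.resize(S[145:245,320:380],(360,600),interpolation=cv2.INTER_CUBIC),cv2.resize(T[215:275,370:430],(430,600),interpolation=cv2.INTER_CUBIC)]);cv2.imwrite("pics/c3.png",a)
for nm,lo,hi,s,t,hh in(("blue",95,120,(292,263),(237,249),30),("yellow",26,34,(252,339),(145,255),16),("orange",12,24,(269,291),(195,245),30),("pink",140,179,(251,255),(226,205),30),("vialcap",0,8,(232,200),(267,153),75)):
    sm=40 if nm=="pink" else 90
    A=blob(S[:,:,::-1].copy(),lo,hi,s,22,sm);B=blob(T[:,:,::-1].copy(),lo,hi,t,18,sm)
    print(nm,np.round(A[0],1),np.round(B[0],1),onz("scene",A[0],hh/2),onz("top",B[0],hh/2),tri(A[0],B[0]))
E
```

```text
blue [292.5 263.3] [236.4 248.5] [465.9 102.9] [466.9 106.3] (array([465.8, 105.5,  18.3]), 2.2)
yellow [251.4 337.5] [144.5 255. ] [451.2 315.6] [449.6 321.9] (array([449.2, 319.1,  15.7]), 0.9)
orange [269.5 290.7] [195.  244.6] [474.6 197.9] [474.8 202.6] (array([473.8, 201.1,  20.1]), 1.9)
pink [251.1 255.1] [226.  205.3] [565.  130.6] [567.1 132.9] (array([565.6, 132.1,  16.7]), 2.7)Traceback (most recent call last):
  File "<stdin>", line 8, in <module>
  File "h.py", line 18, in blob
    M=cv2.moments(c);return (M['m10']/M['m00'],M['m01']/M['m00']),cv2.fitEllipse(c)
                             ~~~~~~~~^~~~~~~~~
ZeroDivisionError: float division by zero
```

View pics/c1.png

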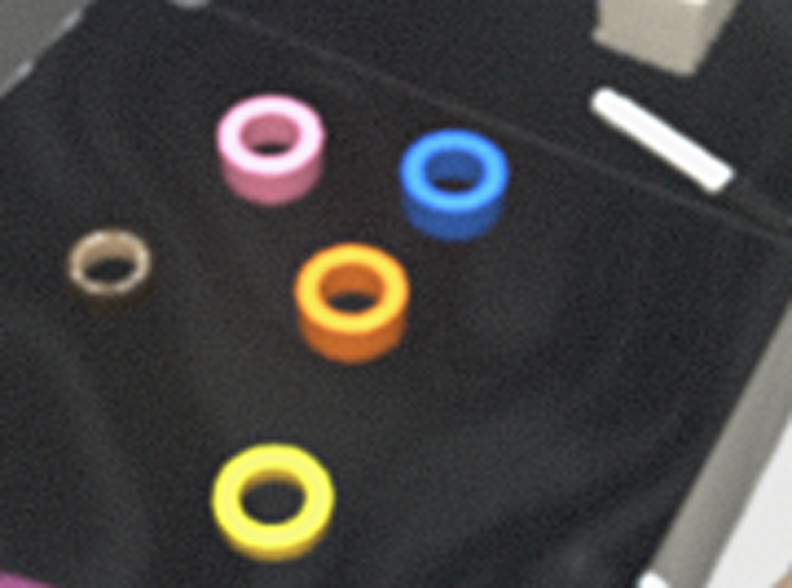

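View pics/c2.png

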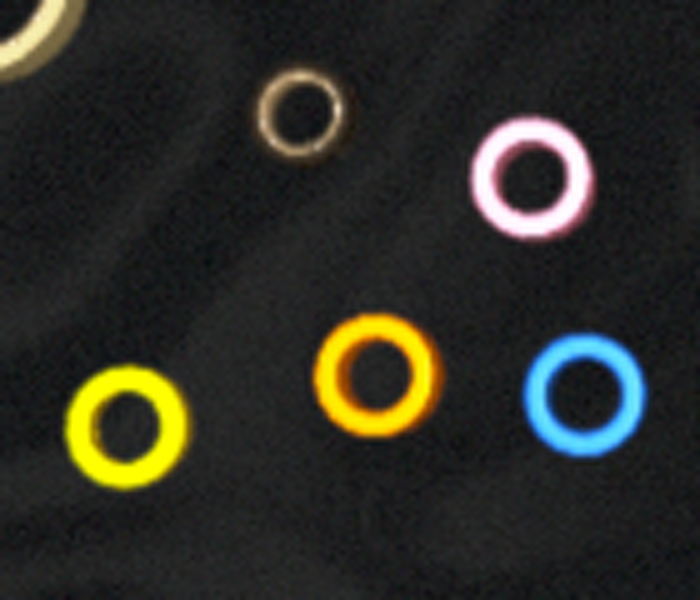

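View pics/c3.png

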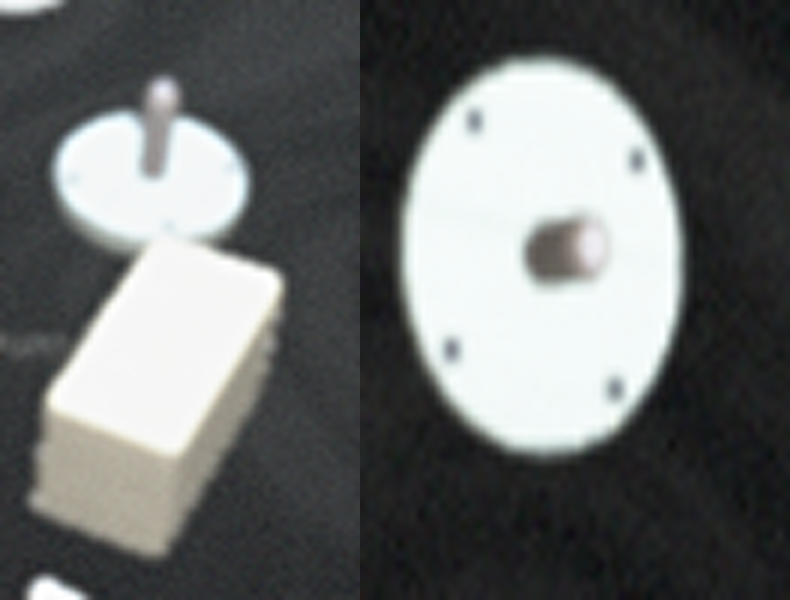

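```bash
python3 - <<'E'
from h import *
from scipy.spatial.transform import Rotation as R
s=env.state();print(R.from_euler('xyz',s['tcp_rot']).as_matrix().round(3))
print("tip",tri((347,160.3),(402.4,239.5)),onz("top",(402.4,239.5),68),onz("scene",(347,160.3),68))
S=cv2.imread("pics/scene0.png");T=cv2.imread("pics/top0.png")
g=cv2.inRange(T,(150,150,150),(255,255,255));k=np.zeros_like(g);cv2.circle(k,(395,240),26,255,-1)
c=max(cv2.findContours(g&k,0,1)[0],key=cv2.contourArea);e=cv2.fitEllipse(cv2.convexHull(c));print(e,onz("top",e[0],14))
print("base scene",onz("scene",(345,173.7),14))
print("vialcap",tri((232,199),(267,152)),"tape",onz("top",(180,192),19),onz("scene",(215,281.5),19))
# white box: top corner near arbor
print("box corner",tri((320+280/6,145+275/6),(358.5,281)),tri((320+165/6,145+237/6),(358,257.5)))
for p in[(303,257),(358,257),(303,284),(359,285)]:print(onz("top",p,0),onz("top",p,50))
E
```

```text
[[-0.     0.252  0.968]
 [-0.001  0.968 -0.252]
 [-1.    -0.001 -0.   ]]
tip (array([ 487.4, -263.3,   61.9]), 1.7) [ 488.  -261.1] [ 484.3 -256.4]
((394.9032897949219, 240.1504364013672), (38.329036712646484, 39.169517517089844), 151.202880859375) [ 488.6 -260.2]
base scene [ 485.9 -261. ]
vialcap (array([679.4,  35.9,  70.5]), 2.5) tape [597.1 241.1] [594.9 240.5]
box corner (array([ 394.2, -165.5,   66.4]), 8.2) (array([ 446.3, -164.5,   66.1]), 4.6)
[448.5 -48. ] [448.7 -45.1]
[ 449.4 -176.6] [ 449.5 -166.8]
[386.4 -48.1] [389.8 -45.2]
[ 384.9 -178. ] [ 388.4 -168.2]
```

Candidates for the thick spacer (scene/top pixels): blue ring (292,263)/(236,248), orange ring (269,291)/(195,245), pink ring (251,255)/(226,205). The yellow thin ring is at (251,338)/(145,255), the tape with its tan core at (215,282)/(180,192), and the large cream ring at (149,324)/(115,166). The crop confirms that only one is blue, so that is my choice, at about (466,105). The arbor is at about (487.5,-260.5).

```bash
python3 -m handwheel '[{"travel":[308.5,-499.8,-84.7],"roll":-75.4},{"travel":[308.5,-499.8,-84.7],"roll":-75.4},{"travel":[308.5,-499.8,-84.7],"roll":-75.4},{"travel":[308.5,-499.8,-84.7],"roll":-75.4},{"travel":[308.5,-499.8,-84.7],"roll":-75.4},{"travel":[308.5,-499.8,-84.7],"roll":-75.4},{"travel":[308.5,-499.8,-84.7],"roll":-75.4},{"travel":[308.5,-499.8,-84.7],"roll":-75.4}]' -0.58; python3 - <<'E'
from h import *
from scipy.spatial.transform import Rotation as R
s=env.state();print(R.from_euler('xyz',s['tcp_rot']).as_matrix().round(3)[:,1],s['joints'],s['opening'])
E
```

```text
t: 0.9
eef_pos: [366.0, 266.2, 157.3]
tcp_rot: [1.803, 1.571, 0.343]
ft_force: [0.5, 0.8, 0.2]
opening: 0.787
[0.994 0.11  0.   ] [ 4.82636741e-01  3.29193147e-01  2.03358304e+00 -3.61833037e-05
  7.78636076e-01  3.72553627e-01] 0.7873927573585475
```

```bash
python3 -m handwheel '[{"travel":[100,-161,-57],"roll":-6.4},{"travel":[100,-161,-57],"roll":-6.4},{"travel":[100,-161,-57],"roll":-6.4},{"travel":[100,-161,-57],"roll":-6.4},{"travel":[100,-161,-57],"roll":-6.4},{"travel":[100,-161,-57],"roll":-6.4}]'; python3 - <<'E'
from h import *
for n in("scene","top"):
    im=optics.read_camera(n); cv2.imwrite(f"pics/{n}1.png",im[:,:,::-1])
S=cv2.imread("pics/scene1.png");T=cv2.imread("pics/top1.png")
cv2.imwrite("pics/c4.png",np.hstack([cv2.resize(S[180:320,230:370],(400,400)),cv2.resize(T[190:310,170:290],(400,400))]))
E
```

```text
t: 1.5
eef_pos: [465.4, 106.1, 100.0]
tcp_rot: [-1.544, 1.569, -3.113]
ft_force: [0.3, 0.3, -0.0]
opening: 0.79
```

View pics/c4.png

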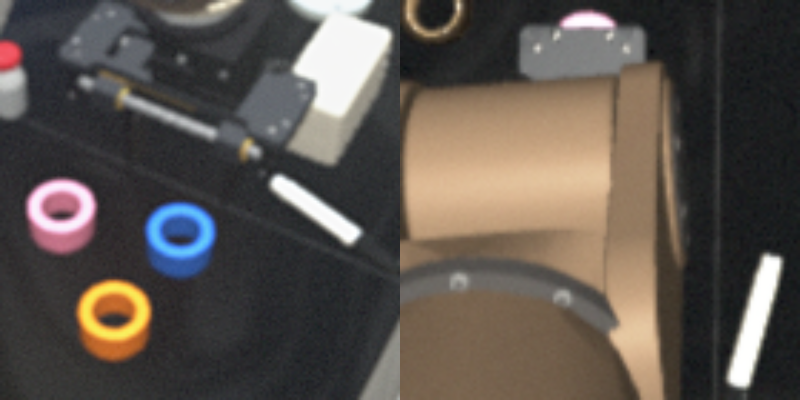

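```bash
python3 -m handwheel '[{"travel":[0.5,-1,-40],"roll":-1.6},{"travel":[0.5,-1,-70],"roll":-1.6},{"travel":[0.5,-1,-85],"roll":-1.6},{"travel":[0.5,-1,-95],"roll":-1.6},{"travel":[0.5,-1,-95],"roll":-1.6}]'; python3 -m handwheel '[{"travel":[0,0,0],"roll":0},{"travel":[0,0,0],"roll":0},{"travel":[0,0,0],"roll":0},{"travel":[0,0,0],"roll":0},{"travel":[0,0,0],"roll":0},{"travel":[0,0,0],"roll":0}]' 1
```

```text
t: 2.1
eef_pos: [465.4, 106.8, 5.1]
tcp_rot: [-1.454, 1.57, -3.047]
ft_force: [-0.8, 0.2, 0.6]
opening: 0.792
t: 2.7
eef_pos: [466.3, 106.0, 6.2]
tcp_rot: [1.721, 1.57, 0.126]
ft_force: [-1.1, 0.1, 7.2]
opening: 0.552
```

```bash
python3 -m handwheel '[{"travel":[0,0,3],"roll":0},{"travel":[0,0,20],"roll":0},{"travel":[0,0,60],"roll":0},{"travel":[0,0,100],"roll":0},{"travel":[0,0,100],"roll":0}]'; python3 - <<'E'
from h import *
for n in("scene",):
    im=optics.read_camera(n); cv2.imwrite(f"pics/{n}2.png",im[:,:,::-1])
S=cv2.imread("pics/scene2.png")
cv2.imwrite("pics/c5.png",cv2.resize(S[140:320,210:390],(600,600)))
print(env.state()['opening'],env.state()['ft_force'])
E
```

```text
t: 3.2
eef_pos: [467.7, 106.1, 109.7]
tcp_rot: [1.676, 1.564, 0.082]
ft_force: [0.2, -1.1, -1.4]
opening: 0.551
0.5478990243057368 [-0.82000125 -0.23429211 -0.56889019]
```

View pics/c5.png

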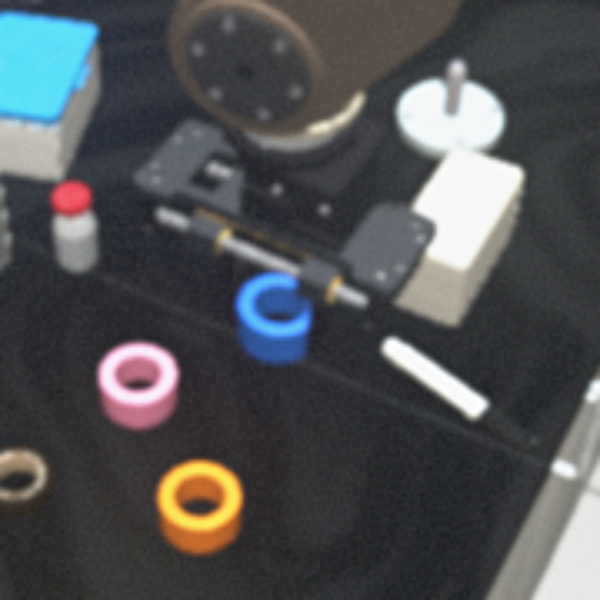

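```bash
python3 -m handwheel '[{"travel":[20,-366,0],"roll":0},{"travel":[20,-366,0],"roll":0},{"travel":[20,-366,0],"roll":0},{"travel":[20,-366,0],"roll":0},{"travel":[20,-366,0],"roll":0},{"travel":[20,-366,0],"roll":0},{"travel":[20,-366,0],"roll":0},{"travel":[20,-366,0],"roll":0}]'; python3 -m handwheel '[{"travel":[0,0,0],"roll":0},{"travel":[0,0,0],"roll":0},{"travel":[0,0,0],"roll":0}]'; python3 - <<'E'
from h import *
for n in("scene","top"):
    im=optics.read_camera(n); cv2.imwrite(f"pics/{n}3.png",im[:,:,::-1])
S=cv2.imread("pics/scene3.png");T=cv2.imread("pics/top3.png")
cv2.imwrite("pics/c6.png",np.hstack([cv2.resize(S[100:230,280:410],(400,400)),cv2.resize(T[180:300,340:460],(400,400))]))
from scipy.spatial.transform import Rotation as R
s=env.state();print(s['eef_pos'],s['ft_force']);print(R.from_euler('xyz',s['tcp_rot']).as_matrix().round(3)[:,1],s['joints'],s['opening'])
E
```

```text
t: 4.05
eef_pos: [485.5, -264.0, 104.1]
tcp_rot: [-1.692, 1.57, 2.994]
ft_force: [0.3, 0.3, -1.2]
opening: 0.549
t: 4.35
eef_pos: [485.7, -258.4, 105.1]
tcp_rot: [-2.266, 1.57, 2.424]
ft_force: [0.7, 0.5, -1.6]
opening: 0.549
[ 486.04817043 -258.62666233  105.53146683] [ 0.82101685  0.25696869 -0.23581496]
[ 1.    -0.022 -0.   ] [-6.09020564e-01  5.25007303e-01  1.85449367e+00  1.22540898e-04
  7.62438971e-01 -5.87198213e-01] 0.5509603973374398
```

View pics/c6.png

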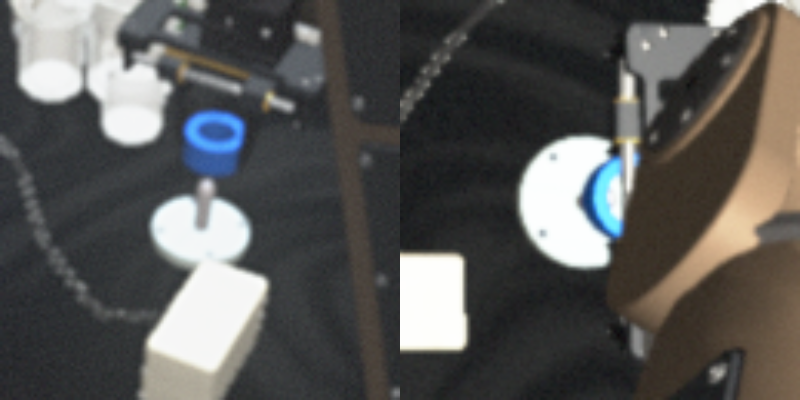

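```bash
python3 - <<'E'
from h import *
S=cv2.imread("pics/scene3.png")[:,:,::-1].copy()
A=blob(S,95,120,(349,146),20);print(A)
for z in(112,115,118):print(z,onz("scene",A[0],z))
# same-method reference on the bench
S0=cv2.imread("pics/scene0.png")[:,:,::-1].copy();print(onz("scene",blob(S0,95,120,(292,263),22)[0],15))
for uv in[(347,160.3),(346.8,161)]:print("tip",onz("scene",uv,67))
c=blob(S,95,120,(349,146),20)
E
```

```text
((348.8141112618725, 145.77250113071008), ((348.84619140625, 145.77635192871094), (20.834409713745117, 22.919227600097656), 14.207427024841309))
112 [ 488.  -265.1]
115 [ 486.7 -261.3]
118 [ 485.5 -257.5]
[465.9 102.9]
tip [ 484.7 -257.6]
tip [ 484.  -254.5]
```

```bash
python3 -m handwheel '[{"travel":[1,-0.5,-12],"roll":0},{"travel":[1,-0.5,-24],"roll":0},{"travel":[1,-0.5,-36],"roll":0},{"travel":[1,-0.5,-48],"roll":0},{"travel":[1,-0.5,-60],"roll":0},{"travel":[1,-0.5,-70],"roll":0},{"travel":[1,-0.5,-78],"roll":0},{"travel":[1,-0.5,-78],"roll":0}]'; python3 - <<'E'
from h import *
for n in("scene","top"):
    im=optics.read_camera(n); cv2.imwrite(f"pics/{n}4.png",im[:,:,::-1])
S=cv2.imread("pics/scene4.png");T=cv2.imread("pics/top4.png")
cv2.imwrite("pics/c7.png",np.hstack([cv2.resize(S[110:230,290:410],(400,400)),cv2.resize(T[180:300,340:460],(400,400))]))
s=env.state();print(s['eef_pos'],s['ft_force'])
E
```

```text
t: 5.25
eef_pos: [486.6, -260.3, 26.4]
tcp_rot: [-2.193, 1.569, 2.496]
ft_force: [0.1, 0.9, 0.4]
opening: 0.552
[ 487.03800302 -260.62950341   27.57543194] [ 0.16839484  0.13965927 -0.4870126 ]
```

View pics/c7.png

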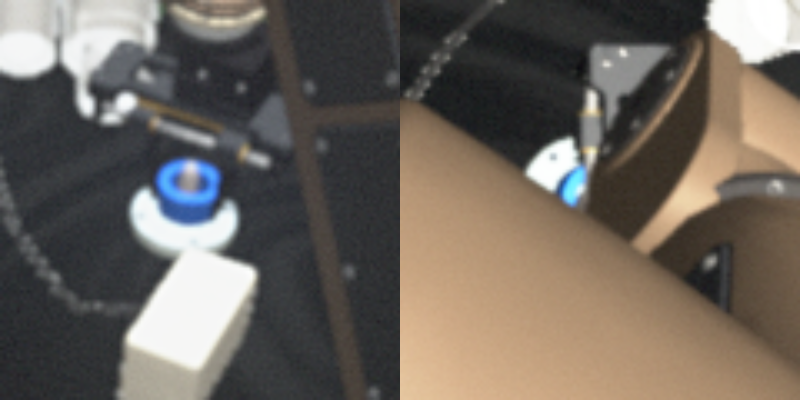

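Post tip shows inside the blue bore (crop left, about (190,178)). I'll lower the last few millimetres.

```bash
python3 -m handwheel '[{"travel":[0,0,-3],"roll":0},{"travel":[0,0,-5],"roll":0},{"travel":[0,0,-6],"roll":0},{"travel":[0,0,-6],"roll":0}]';python3 -m handwheel '[{"travel":[0,0,-1],"roll":0},{"travel":[0,0,-1],"roll":0},{"travel":[0,0,-1],"roll":0}]'
```

```text
t: 5.75
eef_pos: [487.0, -260.6, 21.6]
tcp_rot: [1.368, 1.571, -0.226]
ft_force: [-0.3, 0.1, 0.2]
opening: 0.553
t: 6.05
eef_pos: [487.0, -260.6, 20.6]
tcp_rot: [1.397, 1.571, -0.197]
ft_force: [0.5, 0.5, 0.1]
opening: 0.551
```

```bash
python3 -m handwheel '[{"travel":[0,0,-1],"roll":0},{"travel":[0,0,-1],"roll":0},{"travel":[0,0,-1],"roll":0}]';python3 -m handwheel '[{"travel":[0,0,-1],"roll":0},{"travel":[0,0,-1],"roll":0},{"travel":[0,0,-1],"roll":0}]'
```

```text
t: 6.35
eef_pos: [487.0, -260.6, 20.2]
tcp_rot: [1.024, 1.57, -0.57]
ft_force: [-2.3, 2.0, 8.8]
opening: 0.554
t: 6.65
eef_pos: [487.0, -260.6, 20.2]
tcp_rot: [0.985, 1.57, -0.61]
ft_force: [-5.4, 2.9, 21.4]
opening: 0.551
```

```bash
python3 -m handwheel '[{"travel":[0,0,1.5],"roll":0},{"travel":[0,0,1.5],"roll":0}]';python3 -m handwheel '[{"travel":[0,0,0],"roll":0},{"travel":[0,0,0],"roll":0},{"travel":[0,0,0],"roll":0},{"travel":[0,0,0],"roll":0}]' -0.5;python3 -m handwheel '[{"travel":[0,0,20],"roll":0},{"travel":[0,0,50],"roll":0},{"travel":[0,0,90],"roll":0},{"travel":[0,0,120],"roll":0}]'
python3 - <<'E'
from h import *
for n in("scene","top"):
    im=optics.read_camera(n); cv2.imwrite(f"pics/{n}5.png",im[:,:,::-1])
S=cv2.imread("pics/scene5.png");T=cv2.imread("pics/top5.png")
cv2.imwrite("pics/c8.png",np.hstack([cv2.resize(S[110:230,290:410],(400,400)),cv2.resize(T[180:300,340:460],(400,400))]))
s=env.state();print(s['eef_pos'],s['ft_force'])
E
```

```text
t: 6.85
eef_pos: [487.1, -260.6, 20.4]
tcp_rot: [1.04, 1.57, -0.554]
ft_force: [0.4, 0.0, -0.4]
opening: 0.552
t: 7.25
eef_pos: [486.9, -260.5, 19.9]
tcp_rot: [-2.39, 1.571, 2.299]
ft_force: [0.2, -0.6, 0.2]
opening: 0.745
t: 7.65
eef_pos: [487.1, -260.6, 142.0]
tcp_rot: [1.032, 1.57, -0.563]
ft_force: [-0.0, -0.4, 0.0]
opening: 0.75
[ 488.27025135 -261.40922723  143.794944  ] [-0.07431773 -0.33518957 -0.96102303]
```

View pics/c8.png

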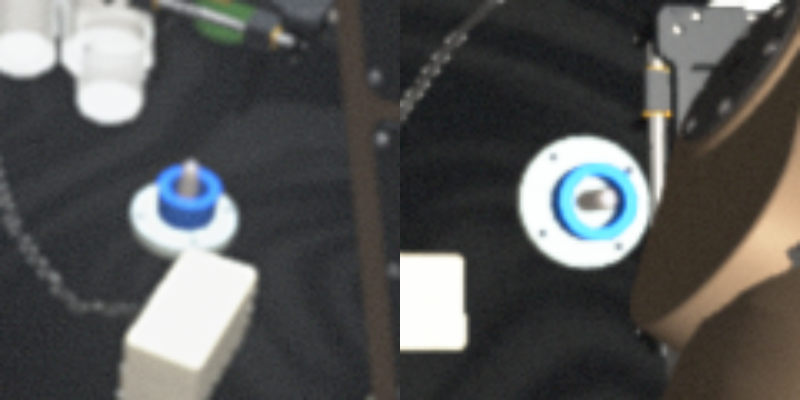

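Blue is flat on the base around the post (scene crop (188,195), top crop (597,200)). Next is the yellow spacer at about (449.5,319).

```bash
python3 -m handwheel '[{"travel":[-37.5,579.5,-20],"roll":0},{"travel":[-37.5,579.5,-20],"roll":0},{"travel":[-37.5,579.5,-20],"roll":0},{"travel":[-37.5,579.5,-20],"roll":0},{"travel":[-37.5,579.5,-20],"roll":0},{"travel":[-37.5,579.5,-20],"roll":0},{"travel":[-37.5,579.5,-20],"roll":0},{"travel":[-37.5,579.5,-20],"roll":0}]'; python3 -m handwheel '[{"travel":[0,0,0],"roll":0}]'
```

```text
t: 8.55
eef_pos: [460.4, 140.3, 125.6]
tcp_rot: [-1.327, 1.57, -2.922]
ft_force: [1.7, 0.4, -0.3]
opening: 0.75
t: 8.65
eef_pos: [459.9, 143.0, 125.5]
tcp_rot: [-1.857, 1.57, 2.837]
ft_force: [-0.9, -0.2, 1.2]
opening: 0.751
```

```bash
python3 -m handwheel '[{"travel":[-10.5,176,-45],"roll":0},{"travel":[-10.5,176,-45],"roll":0},{"travel":[-10.5,176,-45],"roll":0},{"travel":[-10.5,176,-45],"roll":0},{"travel":[-10.5,176,-45],"roll":0},{"travel":[-10.5,176,-45],"roll":0}]'; python3 - <<'E'
from h import *
from scipy.spatial.transform import Rotation as R
im=optics.read_camera("scene"); cv2.imwrite("pics/scene6.png",im[:,:,::-1])
cv2.imwrite("pics/c9.png",cv2.resize(im[240:400,170:330,::-1],(500,500)))
s=env.state();print(s['eef_pos'],s['ft_force'],R.from_euler('xyz',s['tcp_rot']).as_matrix().round(3)[:,1])
A=blob(im,26,34,(252,339),22)
print(A[0],onz("scene",A[0],8))
E
```

```text
t: 9.25
eef_pos: [450.3, 314.0, 80.5]
tcp_rot: [-0.931, 1.569, -2.524]
ft_force: [-0.4, 0.2, -0.2]
opening: 0.751
[450.53772324 313.4273781   80.86039839] [ 0.62203724 -0.2287409   0.28255193] [ 1.    -0.024 -0.001]
(251.41845293569432, 337.5529667598633) [451.1 315.5]
```

View pics/c9.png

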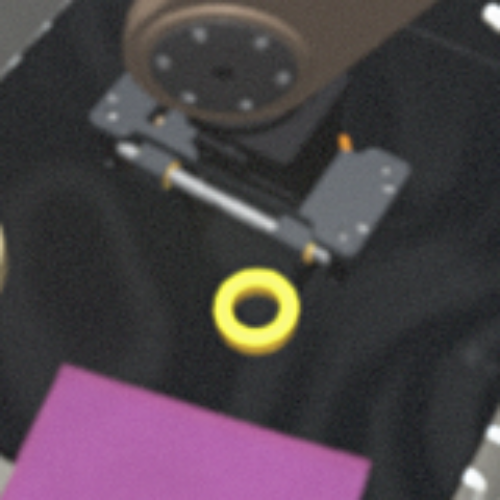

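```bash
python3 -m handwheel '[{"travel":[-0.5,5,-35],"roll":0},{"travel":[-0.5,5,-60],"roll":0},{"travel":[-0.5,5,-72],"roll":0},{"travel":[-0.5,5,-77],"roll":0},{"travel":[-0.5,5,-77],"roll":0}]'; python3 -m handwheel '[{"travel":[0,0,0],"roll":0},{"travel":[0,0,0],"roll":0},{"travel":[0,0,0],"roll":0},{"travel":[0,0,0],"roll":0},{"travel":[0,0,0],"roll":0},{"travel":[0,0,0],"roll":0}]' 1
```

```text
t: 9.8
eef_pos: [450.5, 318.8, 4.4]
tcp_rot: [-0.553, 1.571, -2.149]
ft_force: [0.3, -0.6, 0.4]
opening: 0.748
t: 10.4
eef_pos: [450.4, 319.5, 5.1]
tcp_rot: [2.009, 1.57, 0.415]
ft_force: [-0.5, -1.4, 6.2]
opening: 0.551
```

```bash
python3 -m handwheel '[{"travel":[0,0,3],"roll":0},{"travel":[0,0,20],"roll":0},{"travel":[0,0,60],"roll":0},{"travel":[0,0,105],"roll":0},{"travel":[0,0,105],"roll":0}]'; python3 - <<'E'
from h import *
im=optics.read_camera("scene"); cv2.imwrite("pics/scene7.png",im[:,:,::-1])
cv2.imwrite("pics/c10.png",cv2.resize(im[200:360,170:330,::-1],(500,500)))
s=env.state();print(s['eef_pos'],s['opening'])
E
```

```text
t: 10.9
eef_pos: [452.0, 320.6, 114.4]
tcp_rot: [2.09, 1.562, 0.496]
ft_force: [1.0, 0.9, -1.3]
opening: 0.553
[451.06313391 320.00493663 111.89343395] 0.5541841475592151
```

View pics/c10.png

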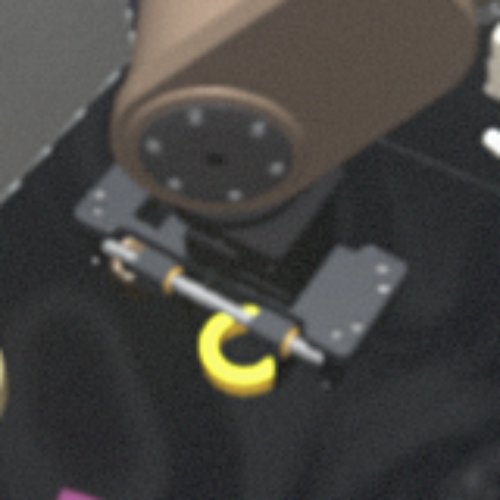

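Yellow is held flat between the fingers (crop (240,355)). Now to carry it to the arbor.

```bash
python3 -m handwheel '[{"travel":[36.7,-579.5,0],"roll":0},{"travel":[36.7,-579.5,0],"roll":0},{"travel":[36.7,-579.5,0],"roll":0},{"travel":[36.7,-579.5,0],"roll":0},{"travel":[36.7,-579.5,0],"roll":0},{"travel":[36.7,-579.5,0],"roll":0},{"travel":[36.7,-579.5,0],"roll":0},{"travel":[36.7,-579.5,0],"roll":0}]'; python3 -m handwheel '[{"travel":[0,0,0],"roll":0},{"travel":[0,0,0],"roll":0}]'
```

```text
t: 11.75
eef_pos: [474.6, -81.7, 108.3]
tcp_rot: [-1.891, 1.569, 2.798]
ft_force: [0.7, 0.6, -0.2]
opening: 0.548
t: 11.95
eef_pos: [474.7, -80.6, 108.3]
tcp_rot: [-1.912, 1.569, 2.774]
ft_force: [-0.3, 0.9, -0.9]
opening: 0.547
```

```bash
python3 -m handwheel '[{"travel":[12,-180,0],"roll":0},{"travel":[12,-180,0],"roll":0},{"travel":[12,-180,0],"roll":0},{"travel":[12,-180,0],"roll":0},{"travel":[12,-180,0],"roll":0},{"travel":[12,-180,0],"roll":0},{"travel":[12,-180,0],"roll":0}]'; python3 - <<'E'
from h import *
for n in("scene","top"):
    im=optics.read_camera(n); cv2.imwrite(f"pics/{n}8.png",im[:,:,::-1])
S=cv2.imread("pics/scene8.png");T=cv2.imread("pics/top8.png")
cv2.imwrite("pics/c11.png",np.hstack([cv2.resize(S[100:230,280:410],(400,400)),cv2.resize(T[180:300,340:460],(400,400))]))
s=env.state();print(s['eef_pos'],s['ft_force'])
A=blob(S[:,:,::-1].copy(),24,36,(349,146),22);print(A)
for z in(108,111):print(z,onz("scene",A[0],z))
E
```

```text
t: 12.65
eef_pos: [487.4, -257.7, 108.9]
tcp_rot: [-2.298, 1.569, 2.393]
ft_force: [0.4, -0.2, -0.7]
opening: 0.549
[ 487.57092278 -258.07935655  109.25474219] [-0.17214516  0.05927564  0.24439446]
((348.3326226012793, 144.92892679459842), ((348.3914794921875, 144.9464569091797), (14.250713348388672, 21.219799041748047), 97.79032897949219))
108 [ 492.2 -273.1]
111 [ 491.  -269.3]
```

View pics/c11.png

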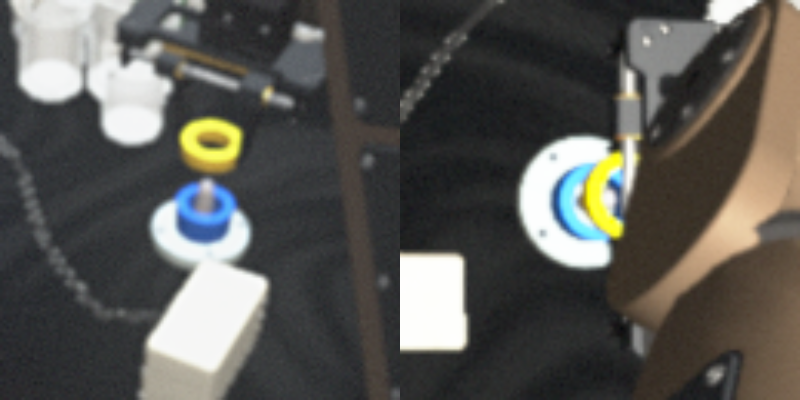

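```bash
python3 - <<'E'
from h import *
S=cv2.imread("pics/scene8.png");T=cv2.imread("pics/top8.png")
cv2.imwrite("pics/c12.png",np.hstack([cv2.resize(S[130:190,325:375],(400,480),interpolation=2),cv2.resize(T[215:260,375:420],(400,480),interpolation=2)]))
def left(f,lo,hi):
    im=cv2.imread(f);m=cv2.inRange(cv2.cvtColor(im,cv2.COLOR_BGR2HSV),(lo,90,90),(hi,255,255))[215:270,380:440]
    ys,xs=np.nonzero(m);i=xs==xs.min();return xs.min()+380,ys[i].mean()+215
y=left("pics/top8.png",24,36);b=left("pics/top3.png",95,120);b5=left("pics/top5.png",95,120)
print("yellow L edge",y,[onz("top",y,z) for z in(118,122)],"blue carried",b,onz("top",b,129.5),"blue seated",b5,onz("top",b5,44))
for f in ("pics/scene5.png",):
    A=blob(cv2.imread(f)[:,:,::-1].copy(),95,120,(347,167),20);print("blue seated scene",onz("scene",A[0],29))
E
```

```text
yellow L edge (np.int64(395), np.float64(238.0)) [array([ 488.9, -230.5]), array([ 488.7, -229.4])] blue carried (np.int64(395), np.float64(239.5)) [ 485.3 -227.1] blue seated (np.int64(386), np.float64(240.5)) [ 486.5 -231.5]
blue seated scene [ 486.  -265.3]
```

View pics/c12.png

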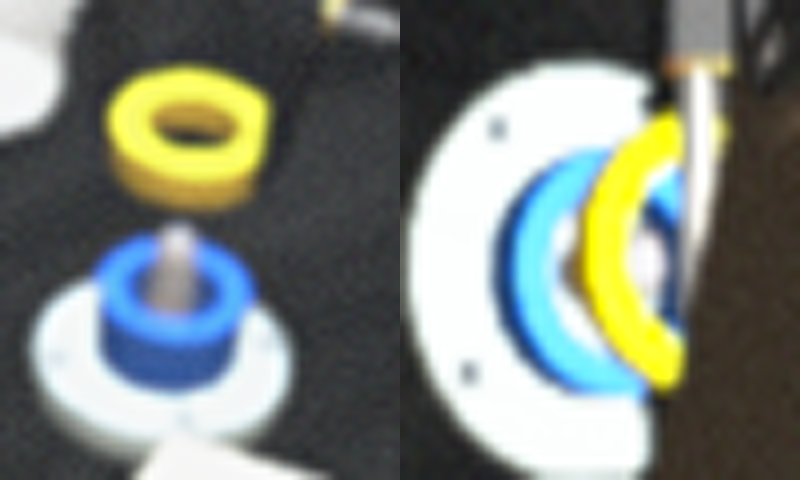

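```bash
python3 -m handwheel '[{"travel":[-1,-2.5,0],"roll":0},{"travel":[-1,-2.5,-10],"roll":0},{"travel":[-1,-2.5,-20],"roll":0},{"travel":[-1,-2.5,-30],"roll":0},{"travel":[-1,-2.5,-38],"roll":0},{"travel":[-1,-2.5,-46],"roll":0},{"travel":[-1,-2.5,-46],"roll":0}]'; python3 - <<'E'
from h import *
for n in("scene","top"):
    im=optics.read_camera(n); cv2.imwrite(f"pics/{n}9.png",im[:,:,::-1])
S=cv2.imread("pics/scene9.png");T=cv2.imread("pics/top9.png")
cv2.imwrite("pics/c13.png",np.hstack([cv2.resize(S[130:190,325:375],(400,480),interpolation=2),cv2.resize(T[215:260,375:420],(400,480),interpolation=2)]))
s=env.state();print(s['eef_pos'],s['ft_force'])
E
```

```text
t: 13.45
eef_pos: [486.0, -262.1, 62.0]
tcp_rot: [-2.183, 1.569, 2.506]
ft_force: [-0.1, -0.3, 0.1]
opening: 0.552
[ 486.41874386 -262.34678217   63.13961083] [-0.18656612 -0.69714448 -0.10882209]
```

View pics/c13.png

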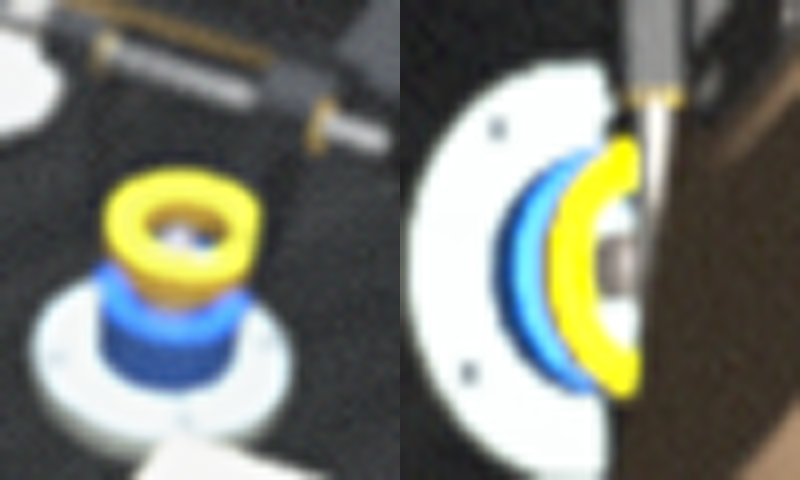

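Post is inside the yellow bore (crop (180,235) and (620,270)). I'll lower it by feel.

```bash
python3 -m handwheel '[{"travel":[0.5,1,-4],"roll":0},{"travel":[0.5,1,-8],"roll":0},{"travel":[0.5,1,-10],"roll":0},{"travel":[0.5,1,-10],"roll":0}]';python3 -m handwheel '[{"travel":[0,0,-2],"roll":0},{"travel":[0,0,-2],"roll":0},{"travel":[0,0,-2],"roll":0}]'
```

```text
t: 13.95
eef_pos: [486.8, -261.2, 53.0]
tcp_rot: [-2.26, 1.57, 2.429]
ft_force: [-0.1, -0.1, 0.1]
opening: 0.553
t: 14.25
eef_pos: [486.9, -261.3, 51.3]
tcp_rot: [1.411, 1.571, -0.184]
ft_force: [-0.4, -0.9, -0.3]
opening: 0.549
```

```bash
python3 -m handwheel '[{"travel":[0,0,-1],"roll":0},{"travel":[0,0,-1],"roll":0},{"travel":[0,0,-1],"roll":0}]';python3 -m handwheel '[{"travel":[0,0,-1],"roll":0},{"travel":[0,0,-1],"roll":0},{"travel":[0,0,-1],"roll":0}]'
```

```text
t: 14.55
eef_pos: [486.9, -261.3, 50.3]
tcp_rot: [1.385, 1.571, -0.209]
ft_force: [-0.1, -0.2, -0.4]
opening: 0.554
t: 14.85
eef_pos: [486.9, -261.3, 49.3]
tcp_rot: [2.073, 1.571, 0.479]
ft_force: [0.1, -0.3, -1.1]
opening: 0.551
```

```bash
python3 -m handwheel '[{"travel":[0,0,-1],"roll":0},{"travel":[0,0,-1],"roll":0},{"travel":[0,0,-1],"roll":0}]';python3 -m handwheel '[{"travel":[0,0,-1],"roll":0},{"travel":[0,0,-1],"roll":0},{"travel":[0,0,-1],"roll":0}]'; python3 - <<'E'
from h import *
for n in("scene",):
    im=optics.read_camera(n); cv2.imwrite(f"pics/{n}10.png",im[:,:,::-1])
S=cv2.imread("pics/scene10.png")
cv2.imwrite("pics/c14.png",cv2.resize(S[130:190,325:375],(500,600),interpolation=2))
E
```

```text
t: 15.15
eef_pos: [487.0, -261.4, 49.0]
tcp_rot: [1.009, 1.57, -0.585]
ft_force: [-2.5, 1.0, 9.4]
opening: 0.557
t: 15.45
eef_pos: [487.0, -261.4, 49.0]
tcp_rot: [0.948, 1.57, -0.647]
ft_force: [-4.9, 3.5, 20.4]
opening: 0.556
```

View pics/c14.png

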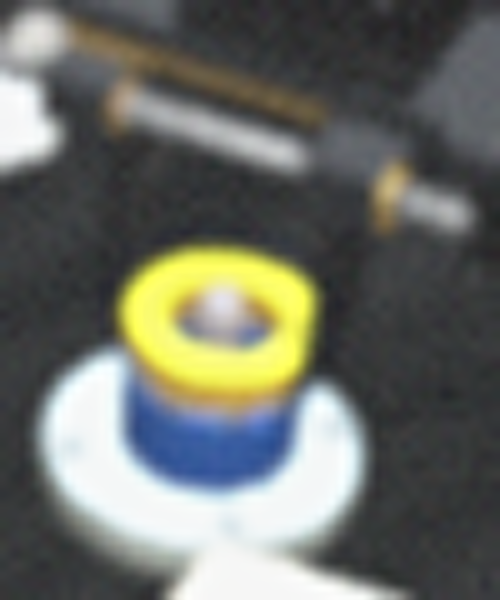

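Seated on blue at the expected height (TCP 49), so the next step is to release and retreat.

```bash
python3 -m handwheel '[{"travel":[0,0,1.5],"roll":0},{"travel":[0,0,1.5],"roll":0}]';python3 -m handwheel '[{"travel":[0,0,0],"roll":0},{"travel":[0,0,0],"roll":0},{"travel":[0,0,0],"roll":0},{"travel":[0,0,0],"roll":0}]' -0.5;python3 -m handwheel '[{"travel":[0,0,20],"roll":0},{"travel":[0,0,50],"roll":0},{"travel":[0,50,90],"roll":0},{"travel":[0,100,110],"roll":0},{"travel":[0,150,120],"roll":0},{"travel":[0,200,120],"roll":0},{"travel":[0,200,120],"roll":0}]'
python3 - <<'E'
from h import *
for n in("scene","top"):
    im=optics.read_camera(n); cv2.imwrite(f"pics/{n}11.png",im[:,:,::-1])
S=cv2.imread("pics/scene11.png");T=cv2.imread("pics/top11.png")
cv2.imwrite("pics/c15.png",np.hstack([cv2.resize(S[130:190,325:375],(400,480),interpolation=2),cv2.resize(T[215:265,372:422],(400,480),interpolation=2)]))
cv2.imwrite("pics/c16.png",S)
A=blob(S[:,:,::-1].copy(),24,36,(347,162),22);B=blob(T[:,:,::-1].copy(),24,36,(397,240),22)
print(A,B,onz("scene",A[0],54),onz("top",B[0],56))
A=blob(S[:,:,::-1].copy(),95,120,(347,172),22);print("blue",A[0])
E
```

```text
t: 15.7
eef_pos: [487.0, -261.4, 49.0]
tcp_rot: [1.042, 1.57, -0.553]
ft_force: [-0.3, -0.1, 4.5]
opening: 0.554
t: 16.1
eef_pos: [486.9, -261.3, 48.6]
tcp_rot: [-2.364, 1.571, 2.325]
ft_force: [0.9, 0.7, -0.5]
opening: 0.746
t: 16.8
eef_pos: [486.4, -58.0, 169.6]
tcp_rot: [1.819, 1.57, 0.227]
ft_force: [-0.3, -0.2, -0.1]
opening: 0.748
((349.14102564102564, 164.25091575091574), ((348.4273376464844, 163.17591857910156), (10.13696002960205, 18.258825302124023), 83.43929290771484)) ((401.3333333333333, 239.76832151300238), ((401.3592224121094, 239.75376892089844), (23.1457462310791, 23.62687110900879), 163.4718475341797)) [ 477.5 -259.8] [ 487.9 -262.4]
blue (345.11500974658867, 174.1169590643275)
```

View pics/c15.png

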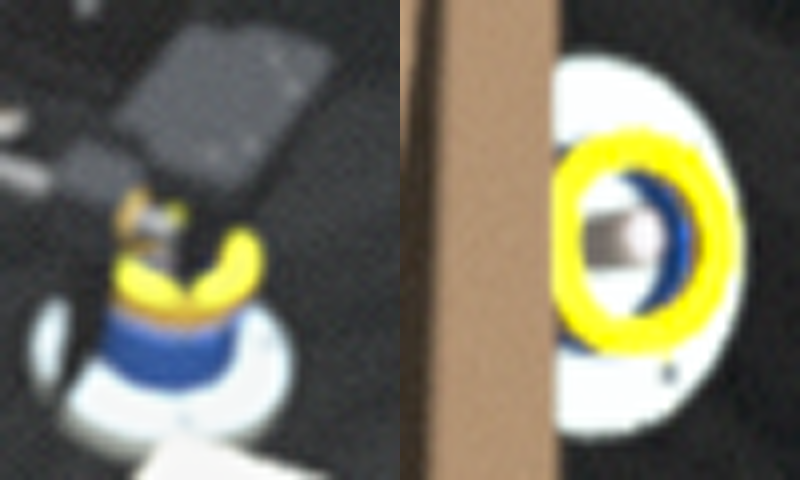

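View pics/c16.png

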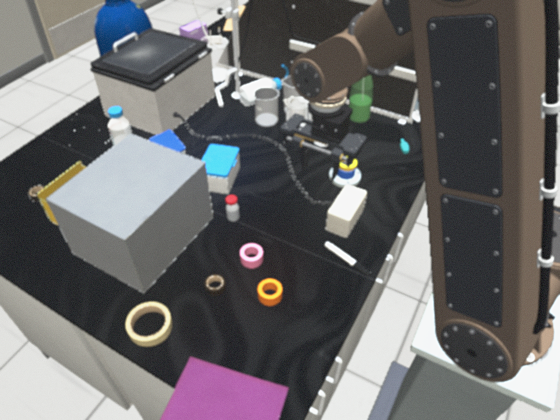

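```bash
python3 -m handwheel '[{"travel":[0,200,0],"roll":0},{"travel":[0,200,0],"roll":0},{"travel":[0,200,0],"roll":0},{"travel":[0,200,0],"roll":0},{"travel":[0,200,0],"roll":0}]'
python3 - <<'E'
from h import *
for n in("scene","top"):
    im=optics.read_camera(n); cv2.imwrite(f"pics/{n}12.png",im[:,:,::-1])
S=cv2.imread("pics/scene12.png");T=cv2.imread("pics/top12.png")
cv2.imwrite("pics/c17.png",np.hstack([cv2.resize(S[130:190,325:375],(400,480),interpolation=2),cv2.resize(T[215:265,372:422],(400,480),interpolation=2)]))
A=blob(S[:,:,::-1].copy(),24,36,(347,162),22);B=blob(T[:,:,::-1].copy(),24,36,(397,240),22)
print(A,B,onz("scene",A[0],54),onz("top",B[0],58),tri(A[0],B[0]))
print(env.state()['eef_pos'],env.state()['ft_force'])
E
```

```text
t: 17.4
eef_pos: [486.9, 142.3, 168.6]
tcp_rot: [2.701, 1.57, 1.111]
ft_force: [0.4, -0.1, -0.4]
opening: 0.751
((346.88602150537633, 161.16702508960572), ((346.87213134765625, 161.16429138183594), (14.133708000183105, 21.129703521728516), 97.24110412597656)) ((400.7996254681648, 239.71573033707864), ((400.8353271484375, 239.71397399902344), (23.260055541992188, 24.527555465698242), 99.39390563964844)) [ 488.4 -269.3] [ 487.9 -260.6] (array([ 486.7, -260. ,   61.4]), 2.3)
[487.06034992 138.71658221 168.45653628] [ 0.63607051 -0.27164793 -0.79091752]
```

View pics/c17.png

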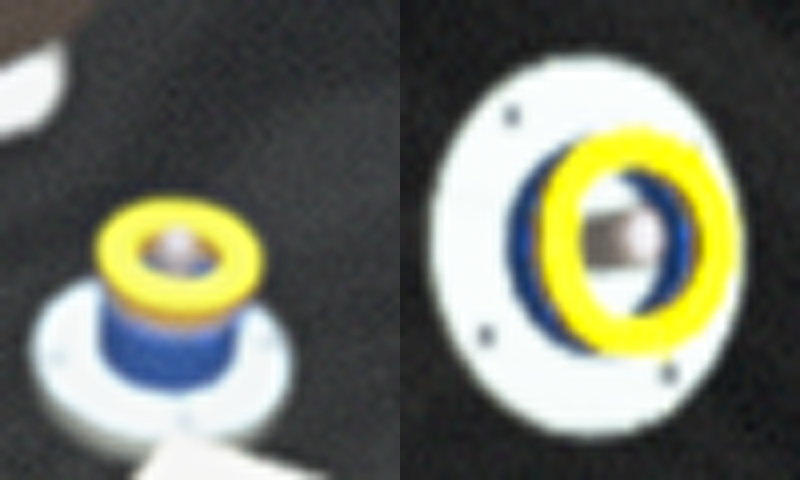

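The stack looks right, and the tape (215,283) and vial (232,208) are at their starting pixels. Time to hand in.

```bash
python3 -c "
from cell import job
print(job.job_done())"
```

```text
the job is handed in; nothing more can be done
None
```

I lowered the thick blue spacer down the post onto the base, then the thin yellow one on top of it. After releasing and backing the arm away I handed the job in at about 17.5 s, and it reported no verdict.

**Seating:** Contact was felt at TCP heights of 20.2 mm for blue and 49.0 mm for yellow. That puts their undersides at about 14 and 44 mm above the bench, as required.

**Centring:** In the final top view yellow's axis is at about (488, -261) mm, against the post at about (487.5, -260.5). Both rings lie flat around the post in both cameras, and the tape and vial showed no visible movement.

**Checks that disagreed:**
- The scene camera on its own put yellow about 9 mm off in y.
- Combining the two views put yellow's middle at 61 mm high instead of about 52. The same method read about 8 mm too high for yellow on the bench, so I put this down to measurement bias and relied on the contact height.
- Yellow looked slightly tilted while it was being carried. The base and the seated ring lean the same way in that view, so I took it as perspective.

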